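Put the tape measure away under the lift-out tray

TASK

Put the yellow tape measure away in the grey toolbox, underneath its lift-out tray: lift the tray off by its wooden bar handle and set it down on a clear part of the bench, then set the tape measure down (do not drop it) in the box and put the tray back on so that it sits fully down and level. The things lying in the tray must stay in it, and the box and the other things on the bench must not be pushed about.

Things in the scene. Friction and masses are not known exactly. Their poses are not given: they have to be found in the camera images.
- toolbox: open grey steel box, outside 156 (x) x 186 (y) x 102 mm high; walls and floor 4 mm, so 148 x 178 mm inside, inner floor 4 mm above the bench. Loose, about 2.5 kg. Origin: centre of the underside; z up. Small handles stand 10 mm out from its two y ends. It starts with the tray on it; it and the tape measure stand ahead and ahead-left of the robot, either way round.
- tray: aluminium lift-out tray nested in the toolbox's mouth, 0.35 kg (may vary by a third) and contents of 0.11 kg. Underside flat, 120 (x) x 150 (y) mm. Origin: centre of the underside; z up. Seated, its origin is 75 mm above the toolbox's origin, axes parallel to the box's (a half turn fits as well); 71 mm of height is free under it. On the bench it stands on its flat underside.
- tray_flange (a point): centre of the tray's flange, on its underside, 27 mm above the tray's underside: the flange (164 x 194 x 3 mm) rests on the box's rim. The tray's walls lean outward, from 120 x 150 mm at the bottom to 136 x 166 mm at the flange, which leaves 6 mm play on each side in the box. Axes as the tray.
- tray_grip (a point): middle of the tray's wooden bar handle, 78 mm above the tray's underside. The bar lies along the tray's x axis on its middle line: 120 mm long (x), 12 mm wide (y), 14 mm high, on uprights at x = +-54 mm. Pinch it across, along the tray's y axis; 60 mm of room on each side, above the contents (up to 31 mm high).
- tape: yellow and black tape measure standing on its edge on the bench, 37 (x, thickness) x 87 (y) x 62 mm high, 0.22 kg (may vary by a third). Origin: centre of the underside; z up. The round case spans y from -44 to +24 mm, the small mouth with the hook y from +24 to +44 mm; grip the case across its 37 mm thickness (x), around y = -10 mm. It may stand or lie in the box.
- stub_driver: short screwdriver with a thick yellow handle, 91 x 29 x 31 mm, lying loose in the tray along the tray's x axis on the +y side of the handle bar. Origin: centre of the underside. To stay in the tray.
- black_roll: roll of black tape, 59 mm across and 19 mm high, lying loose in the tray on the -y side of the handle bar. Origin: centre of the underside. To stay in the tray.
- jar: green plastic jar, 68 mm across, 64 mm high, at the back of the bench. Origin: centre of the underside. Bystander, to be left alone.
- hole_saw: red hole saw with a short stub on top, 64 mm across, 56 mm high, standing between the two vices. Origin: centre of the underside. Bystander, to be left alone. The bench behind the nearer vice, around x = 0.61, y = -0.20, is always clear for the tray.
- spanner: flat steel combination spanner, 149 x 28 x 6 mm, lying near the front edge of the bench. Origin: centre of the underside. Bystander, to be left alone.
Not all that is in view belongs to the job. Of the things like the tape, leave any that is blue; of the rest the larger one is meant.

How it is judged (in metres and radians):
On the way, in this order (a step that is already met when the one before it is completed fails the run):
1. the tray stands on the bench beside the box, level and let go (horizontal distance between tray and toolbox above 0.13 m and height (world z) of tray below 0.01 m and angle between tray's own z axis and vertical below 0.08 rad and linear speed of tray below 0.03 m/s and contact force between tray and the fingers below 0.2 N), for 0.2 s.
2. the tape measure lies or stands in the box, let go (x of tape in the frame of toolbox between -0.074 and 0.074 m and y of tape in the frame of toolbox between -0.089 and 0.089 m and z of tape in the frame of toolbox between -0.005 and 0.06 m and linear speed of tape below 0.03 m/s and contact force between tape and the fingers below 0.2 N), for 0.2 s.
At the end, for the whole second after the job is handed in: The tape measure is inside the box under the tray; the tray is seated on the box (origin within 10 mm of centred in x and y and within 4 mm of its seated height, tilted less than 0.05 rad), the stub screwdriver and the roll of tape still in the tray, everything at rest and let go (x of tape in the frame of toolbox between -0.074 and 0.074 m and y of tape in the frame of toolbox between -0.089 and 0.089 m and z of tape in the frame of toolbox between -0.005 and 0.06 m and x of tray in the frame of toolbox between -0.01 and 0.01 m and y of tray in the frame of toolbox between -0.01 and 0.01 m and z of tray in the frame of toolbox between 0.071 and 0.079 m and angle between each of tray, toolbox's own z axis and vertical below 0.05 rad and x of stub_driver in the frame of tray between -0.072 and 0.072 m and y of stub_driver in the frame of tray between -0.087 and 0.087 m and z of stub_driver in the frame of tray between -0.005 and 0.05 m and x of black_roll in the frame of tray between -0.072 and 0.072 m and y of black_roll in the frame of tray between -0.087 and 0.087 m and z of black_roll in the frame of tray between -0.005 and 0.05 m and linear speed of each of tape, tray below 0.02 m/s); the robot touches nothing.
It fails at once if the stub screwdriver or the roll of tape leaves the tray (not (x of stub_driver in the frame of tray between -0.072 and 0.072 m and y of stub_driver in the frame of tray between -0.087 and 0.087 m and z of stub_driver in the frame of tray between -0.005 and 0.05 m) or not (x of black_roll in the frame of tray between -0.072 and 0.072 m and y of black_roll in the frame of tray between -0.087 and 0.087 m and z of black_roll in the frame of tray between -0.005 and 0.05 m)).
It fails at once if the tape measure is dropped or thrown into the box (faster than 0.6 m/s below the box's rim) (x of tape in the frame of toolbox between -0.074 and 0.074 m and y of tape in the frame of toolbox between -0.089 and 0.089 m and z of tape in the frame of toolbox below 0.08 m and linear speed of tape above 0.6 m/s).
It fails at once if the box is pushed more than 50 mm along the bench (distance of toolbox from where it was at the start of the episode above 0.05 m).
It fails at once if a bystander (jar, hole saw, spanner) is moved more than 30 mm (distance of any of jar, hole_saw, spanner from where it was at the start of the episode above 0.03 m).
It also fails if it takes over 69 s, if anything falls off the work surface, if the arm or the gripper's body presses on something with over 40 N, if the wrist force passes 120 N, or if a joint passes its speed limit or range.

ROBOT

A 6-joint arm with a two-finger parallel gripper is mounted at the origin on a cart in front of the work surface, level with it; the furniture and walls round the work are solid. World frame = base frame: x ahead of the robot, y to its left, z up, the work surface at z = 0. Lengths are in mm, angles in rad, forces in N, time in s.
With the tool pointing down it reaches from about 300 to 950 mm from the base axis. Payload 3.1 kg.
Tool frame: the origin (TCP) lies on the centre line of the jaws, within the pads' length; the fingertips stand r.nose_length ahead of it and the grasp point (between the pads) is the TCP (r.nose_length is the distance from the TCP to the fingertips, in mm); z points along the fingers, y is the line along which they close (so a half turn about z gives the same grasp; the last joint's range is limited). The gripper opens to 85 mm and grips with 20 to 120 N. Pads are 22 mm wide; open, the fingers measure 114 mm over their backs; the gripper's body (76 mm by 85 mm) begins 54 mm behind the grasp point. The pads swing forward as they close: fully open they stand 13 mm farther back than shut.
Start: joints at [-0.07, 0.308, 1.634, -0, 1.2, -0.07], TCP at [625.006, -0.028, 250.272] pointing down, gripper open.
Joint ranges: [-3.06, 3.06], [-0.79, 1.96], [0.05, 2.63], [-1.19, 4.34], [0.05, 2.64], [-2.94, 2.94]. Speed limits (rad/s): [2.79, 2.79, 3.14, 3.14, 3.14, 3.14].

INTERFACE

Orientations are given as a unit quaternion [x, y, z, w].
In Python, from cell import r gives the robot as it stands.
- The arm moves only by the shell command python3 -m pendant 'ROWS' [OPENING] [FORCE]. ROWS is JSON, a list of rows, each an object with "xyz": the shift along the tool's x, y, z scaled (see below), a list of three; "twist": the turn, a rotation vector about the tool's x, y, z scaled (see below), a list of three. A call has 1 to 20 rows; each row is the pose to reach, as a shift and turn from the pose commanded when the call began, along the tool's axes at that moment; what a row does not reach only later rows make up. The controller multiplies each number of a shift by 0.2 m and each number of a turn by pi/4 rad. A row lasts 1/10 s, in which the tool goes at most 50 mm and 8.59 degrees, less where a joint would pass 70% of its speed; a pose out of reach is approached as far as the arm can. A call with a number of a shift or a turn outside -1 to 1 is refused whole. A call with a gripper value outside its range is refused whole. OPENING is the opening, from -1 (shut) to 1 (fully open), set as the call begins (- or left out, the last holds). The fingers move at their own pace and stop on an object; FORCE is the grip in N (left out, the last holds). Time passes only in rows, so rows that repeat a pose let the fingers close. It gives the time, the measured TCP pose, the force, the opening and the grip force at its end, in the units of the state.
- r.sense(): the state, without advancing time (a new reading comes with each control period).
- r.grab_frame(name): name is "scene" or "side" or "wrist"; returns a dict with "frame" (384x512x3 uint8, red, green, blue), "fx", "fy", "cx", "cy" (pixels), "R" (3x3) and "t" (3): a world point X has camera coordinates R X + t; the wrist camera has in their place "hand_eye" (4x4, takes a point from camera to tool coordinates, whose origin is the TCP and whose axes are the flange's). Camera axes: x right, y down, z forward; pixel columns grow to the right and rows downward; lengths in mm; the calibration is good to about 2 mm. The wrist camera is an equidistant fisheye: a pixel r from the principal point sees the ray r / f radians off the axis. A picture is of the moment at which its call begins: read the wrist's pose just before it. There is no depth.
- r.job_done(): hands the job in; it is judged then, once.
The state is a dict: "clock": time; "joints": joint angles; "joint_velocities": joint speeds; "effort": joint torques, N m; "tcp_pos": TCP position; "eef_rot": TCP orientation; "ft_force": force on the tool from outside, world axes, zero at the start; "torque": the same for the moment, N m; "opening": finger opening in mm; "grasp_force": force on a finger pad.
Only numpy, scipy, OpenCV 4.12 (cv2) and the standard library are available. Lean on these libraries where they do the work, as an engineer would, in place of code of your own. Each camera call takes 0.05 s, during which the arm holds its last target. There are 200 camera calls.

## Working session

There is one attempt and no reset: what is moved stays moved. The work goes in short steps, Python scripts to look and compute and a shell command to move; the robot and the scene stay as the last step left them, time stands still between calls to the robot, and variables do not carry over. Pictures are saved under pics/ and viewed, at most 10 in all, crops included, and the job is handed in when it is done.

```bash
ls; mkdir -p pics
cat > h.py <<'E'
import numpy as np, cv2, sys
from cell import r
from scipy.spatial.transform import Rotation as Ro
def save(n,fn):
    g=r.grab_frame(n); cv2.imwrite(fn,g["frame"][:,:,::-1]); np.save(fn+'.npy',g,allow_pickle=True); return g
def load(fn): return np.load(fn+'.npy',allow_pickle=True).item()
def ray(g,u,v):
    R=np.array(g["R"]);t=np.array(g["t"]);d=R.T@np.array([(u-g["cx"])/g["fx"],(v-g["cy"])/g["fy"],1]);return -R.T@t,d/np.linalg.norm(d)
def wray(g,pos,rot,u,v):
    a=np.array([u-g["cx"],v-g["cy"]]);a=a/np.array([g["fx"],g["fy"]]);th=np.linalg.norm(a)
    d=np.append(np.sin(th)*a/max(th,1e-9),np.cos(th));H=np.array(g["hand_eye"]);R=Ro.from_quat(rot).as_matrix()
    return R@H[:3,3]+np.array(pos),R@H[:3,:3]@d
def onz(cd,z): c,d=cd; return c+d*(z-c[2])/d[2]
def meet(a,b):
    (c1,d1),(c2,d2)=a,b; s=np.linalg.lstsq(np.stack([d1,-d2],1),c2-c1,rcond=None)[0]; p,q=c1+s[0]*d1,c2+s[1]*d2
    return (p+q)/2,np.linalg.norm(p-q)
def proj(g,X): p=np.array(g["R"])@np.array(X)+np.array(g["t"]);return [g["fx"]*p[0]/p[2]+g["cx"],g["fy"]*p[1]/p[2]+g["cy"]]
E
python3 - <<'E'
from h import *
s=r.sense();print(s,r.nose_length)
gs=[save(n,f"pics/{n}0.png") for n in("scene","side","wrist")]
for g in gs: print({k:v for k,v in g.items() if k!="frame"})
E=None
import cv2
cv2.imwrite("pics/a.png",np.hstack([g["frame"][:,:,::-1] for g in gs[:2]])[:, :][:, ::1] if 0 else cv2.resize(np.vstack([gs[0]["frame"],gs[1]["frame"]])[:,:,::-1],(400,600)))
E
```

```text
pics
{'clock': 0.0, 'joints': array([-6.97104535e-02,  3.09015603e-01,  1.63513659e+00, -1.09432221e-05,
        1.19966737e+00, -6.97160666e-02]), 'joint_velocities': array([0.00046823, 0.00266752, 0.00079607, 0.00257086, 0.00026062,
       0.00154851]), 'effort': array([ 1.43707580e-04, -4.15252447e+01, -2.76667070e+01, -1.74997494e-04,
        1.01000658e-02, -1.14578896e-05]), 'tcp_pos': array([6.24257544e+02, 1.49548708e-02, 2.49064195e+02]), 'eef_rot': array([ 0.70710295,  0.70710973, -0.00073442, -0.00083692]), 'ft_force': array([0.07625902, 0.20936692, 0.65050222]), 'torque': array([ 0.06014366, -0.04648048, -0.00877917]), 'grasp_force': 0.0, 'opening': 85.13851565410957} 19.0
{'fx': 496.73683251788754, 'fy': 496.73683251788754, 'cx': 254.13748946226497, 'cy': 192.6589451343694, 'R': array([[-0.88030544, -0.47427629,  0.0111506 ],
       [-0.3039437 ,  0.54579227, -0.78085147],
       [ 0.36425342, -0.69077695, -0.6246172 ]]), 't': array([ 505.260279  ,  241.93392025, 1372.66570372])}
{'fx': 365.1006827628545, 'fy': 365.1006827628545, 'cx': 254.6712478799379, 'cy': 185.20386911621625, 'R': array([[-0.99937598,  0.02772953, -0.02187971],
       [ 0.03108446,  0.39625274, -0.91761513],
       [-0.01677514, -0.91772264, -0.39686743]]), 't': array([ 569.74038927,   79.53885954, 1381.4958326 ])}
{'fx': 297.3186396354542, 'fy': 297.3186396354542, 'cx': 260.4994128612146, 'cy': 194.7213885706648, 'hand_eye': array([[ 2.70086562e-04, -9.45756357e-01, -3.24876654e-01,
         8.31054021e+01],
       [ 9.99999951e-01,  2.04610035e-04,  2.35705788e-04,
        -6.67442763e-01],
       [-1.56447223e-04, -3.24876702e-01,  9.45756366e-01,
        -1.23693607e+02],
       [ 0.00000000e+00,  0.00000000e+00,  0.00000000e+00,
         1.00000000e+00]])}
```

View pics/scene0.png

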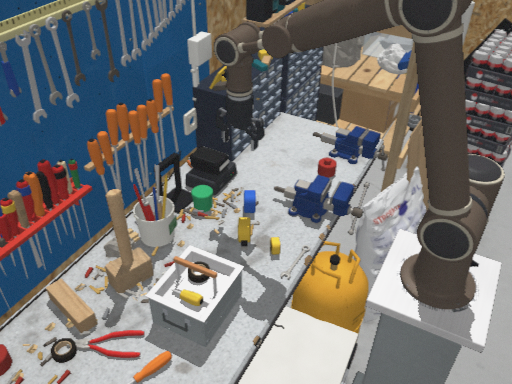

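View pics/side0.png

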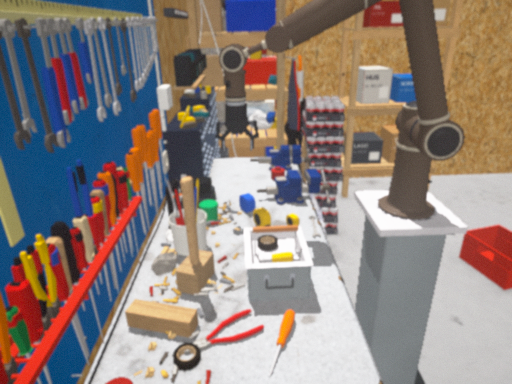

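View pics/wrist0.png

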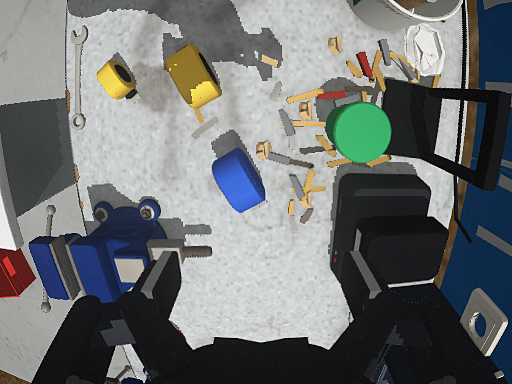

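The scene view shows the box at (197,290), with its bar handle running (175,258) to (215,275). There are three tape-like things in the wrist view: blue (238,180), large yellow (192,75) and small yellow (117,78). Blue is excluded, and the large yellow one is bigger than the small one. I'll confirm with a crop and take coarse positions.

Run:
```python
from h import *
g=load("pics/scene0.png");s=load("pics/side0.png");w=load("pics/wrist0.png")
st=r.sense();P,Q=st["tcp_pos"],st["eef_rot"]
print("bar mid",meet(ray(g,195,266),ray(s,279,231)))
for p in [(152,290),(180,250),(243,262),(213,305)]: print("rim",p,onz(ray(g,*p),102).round())
for n,p in [("big",(192,75)),("small",(117,78)),("blue",(238,180))]: print(n,onz(wray(w,P,Q,*p),55).round())
a=cv2.resize(w["frame"][20:230,60:300],(0,0),fx=2.2,fy=2.2,interpolation=cv2.INTER_CUBIC)
cv2.imwrite("pics/crop1.png",a[:,:,::-1])
# yellow masks
hsv=cv2.cvtColor(w["frame"],cv2.COLOR_RGB2HSV);m=cv2.inRange(hsv,(18,140,80),(34,255,255))
n,l,stt,c=cv2.connectedComponentsWithStats(m)
for i in range(1,n):
    if stt[i,4]>200: print(stt[i],c[i].round(1))
```

```text
bar mid (array([519.13008234, 399.87481265, 153.79782936]), np.float64(13.837470651656508))
rim (152, 290) [603. 471. 102.]
rim (180, 250) [622. 326. 102.]
rim (243, 262) [455. 283. 102.]
rim (213, 305) [449. 438. 102.]
big [551. 108.  55.]
small [461. 113.  55.]
blue [598.  -9.  55.]
[ 166   44   56   79 2069] [192.   77.6]
[372  50  14  41 247] [377.8  70. ]
[ 97  61  38  38 810] [113.9  80.6]
```

View pics/crop1.png

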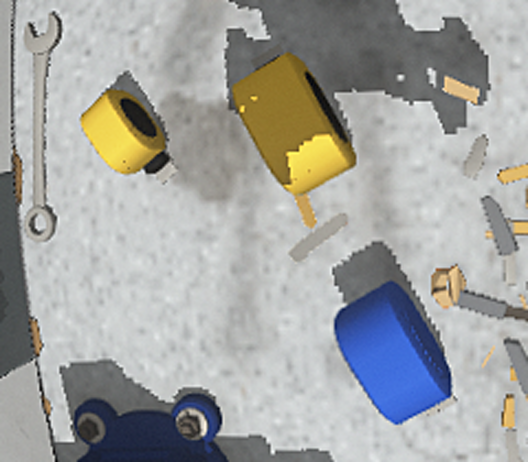

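The crop shows the large yellow tape at about (295,120), the clearly smaller one at (125,130) and the blue one at (395,350). The target is the large yellow. Next I'll move over the box, stopping to look halfway.

```bash
python3 -m pendant '[{"xyz":[0.9,-0.2,-0.2],"twist":[0,0,0]},{"xyz":[0.9,-0.2,-0.2],"twist":[0,0,0]},{"xyz":[0.9,-0.2,-0.2],"twist":[0,0,0]},{"xyz":[0.9,-0.2,-0.2],"twist":[0,0,0]},{"xyz":[0.9,-0.2,-0.2],"twist":[0,0,0]},{"xyz":[0.9,-0.2,-0.2],"twist":[0,0,0]},{"xyz":[0.9,-0.2,-0.2],"twist":[0,0,0]}]' 1 40
python3 - <<'E'
from h import *
s=r.sense();np.save("pics/p1.npy",np.r_[s["tcp_pos"],s["eef_rot"]]);save("wrist","pics/w1.png")
E
python3 -m pendant '[{"xyz":[1,-0.25,-0.15],"twist":[0,0,0]},{"xyz":[1,-0.25,-0.15],"twist":[0,0,0]},{"xyz":[1,-0.25,-0.15],"twist":[0,0,0]},{"xyz":[1,-0.25,-0.15],"twist":[0,0,0]},{"xyz":[1,-0.25,-0.15],"twist":[0,0,0]},{"xyz":[1,-0.25,-0.15],"twist":[0,0,0]},{"xyz":[1,-0.25,-0.15],"twist":[0,0,0]}]'
python3 - <<'E'
from h import *
s=r.sense();np.save("pics/p2.npy",np.r_[s["tcp_pos"],s["eef_rot"]]);g=save("wrist","pics/w2.png")
a=np.hstack([load("pics/w1.png")["frame"],g["frame"]])[:,:,::-1]
cv2.imwrite("pics/w12.png",cv2.resize(np.vstack([load("pics/w1.png")["frame"],g["frame"]])[:,:,::-1],(400,600)))
E
```

```text
clock: 0.85
tcp_pos: [584.8, 179.0, 289.5]
eef_rot: [0.707, 0.707, -0.001, -0.0]
ft_force: [0.6, -0.4, -0.2]
opening: 85.4
grasp_force: 0.0
clock: 1.6
tcp_pos: [535.6, 378.1, 319.4]
eef_rot: [0.708, 0.707, -0.001, 0.0]
ft_force: [-0.6, -0.1, 0.7]
opening: 85.4
grasp_force: 0.0
```

View pics/w2.png

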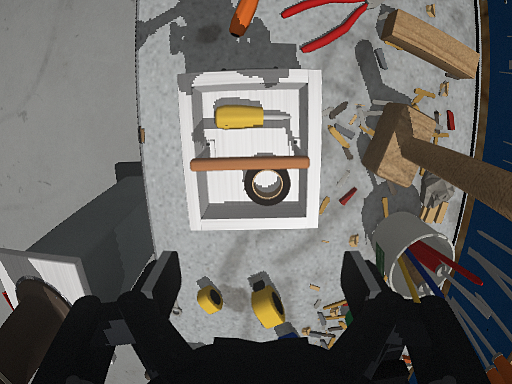

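View pics/w1.png

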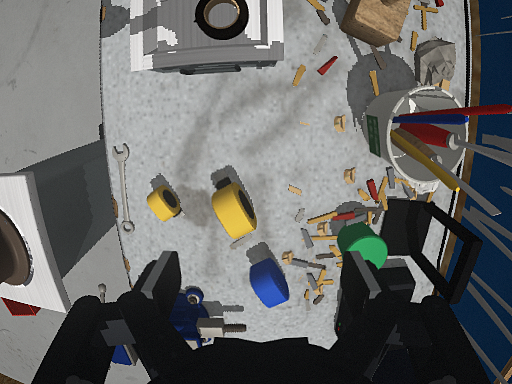

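w2 shows the tray flange with corners at about (180,72), (321,70), (320,229) and (190,230). The bar runs (191,164) to (310,162), with the driver on the +y side and the roll on the −y side. w1 shows the tape at (235,210) with its black mouth at (222,184). Now I'll measure the bar and flange.

Run:
```python
from h import *
g=load("pics/scene0.png");w=load("pics/w2.png");p=np.load("pics/p2.npy");P,Q=p[:3],p[3:]
def barmask(f,box):
    h=cv2.cvtColor(f,cv2.COLOR_RGB2HSV);m=cv2.inRange(h,(4,90,60),(17,255,255));k=np.zeros_like(m);x,y,X,Y=box;k[y:Y,x:X]=m[y:Y,x:X]
    n,l,s,c=cv2.connectedComponentsWithStats(k);i=1+np.argmax(s[1:,4]);yx=np.argwhere(l==i);print(s[i]);return yx[:,::-1].astype(float)
def ends(pts):
    c=pts.mean(0);d=np.linalg.svd(pts-c,full_matrices=0)[2][0];t=(pts-c)@d
    return c+d*t.min(),c+d*t.max(),c
A=ends(barmask(w["frame"],(170,140,340,185)));B=ends(barmask(g["frame"],(165,245,225,285)))
if (A[1]-A[0])[0]<0:A=(A[1],A[0],A[2])
if (B[1]-B[0])[0]>0:B=(B[1],B[0],B[2])  # scene: world x decreases to the right
for a,b in zip(A,B): print(a.round(1),b.round(1),meet(wray(w,P,Q,*a),ray(g,*b)))
for z in (153,160): print(z,[onz(wray(w,P,Q,*a),z).round(1) for a in A])
# flange: bright mask in w2
gr=w["frame"].min(2);m=((gr>200)*255).astype(np.uint8);k=np.zeros_like(m);k[60:240,165:335]=m[60:240,165:335]
c=max(cv2.findContours(k,0,2)[0],key=cv2.contourArea);rc=cv2.minAreaRect(c);bp=cv2.boxPoints(rc);print(rc)
for b in bp: print(b.round(1),onz(wray(w,P,Q,*b),105).round(1))
```

```text
[ 190  156  119   22 1514]
[173 256  44  22 288]
[190.  164.3] [215.9 275.2] (array([464.42164836, 395.62461815, 157.01845524]), np.float64(1.3594237182871913))
[308.1 162. ] [173.5 258.2] (array([583.3043612 , 397.91157823, 156.40211247]), np.float64(3.2046992187727508))
[249.6 163.1] [194.8 266.7] (array([524.32001279, 395.3350562 , 154.21426917]), np.float64(0.9932869324258458))
153 [array([463. , 394.1, 153. ]), array([582.7, 396. , 153. ]), array([524. , 394.7, 153. ])]
160 [array([464.7, 395.7, 160. ]), array([581.5, 397.6, 160. ]), array([524.2, 396.3, 160. ])]
((250.8321075439453, 149.4409942626953), (159.25711059570312, 143.2814178466797), 88.80650329589844)
[177.5  71.3] [440.7 493.1 105. ]
[320.8  68.3] [602.6 494.6 105. ]
[324.1 227.6] [615.8 300.2 105. ]
[180.9 230.5] [431.6 295.7 105. ]
```

Bar length, height and centring agree with the sizes given: 119 mm long, about 154 high, centre (523.5, 395.5), yaw about +0.016. I'll turn 90° above it.

```bash
python3 -m pendant '[{"xyz":[0.085,-0.06,0.3],"twist":[0,0,1]},{"xyz":[0.085,-0.06,0.3],"twist":[0,0,1]},{"xyz":[0.085,-0.06,0.3],"twist":[0,0,1]},{"xyz":[0.085,-0.06,0.3],"twist":[0,0,1]},{"xyz":[0.085,-0.06,0.3],"twist":[0,0,1]},{"xyz":[0.085,-0.06,0.3],"twist":[0,0,1]},{"xyz":[0.085,-0.06,0.3],"twist":[0,0,1]}]'
python3 -m pendant '[{"xyz":[0,0,0],"twist":[0,0,0.98]},{"xyz":[0,0,0],"twist":[0,0,0.98]},{"xyz":[0,0,0],"twist":[0,0,0.98]},{"xyz":[0,0,0],"twist":[0,0,0.98]},{"xyz":[0,0,0],"twist":[0,0,0.98]},{"xyz":[0,0,0],"twist":[0,0,0.98]},{"xyz":[0,0,0],"twist":[0,0,0.98]},{"xyz":[0,0,0],"twist":[0,0,0.98]}]'
cat >> h.py <<'E'
def goto(x,y,z,yaw=None):
    "tool-axis numbers to reach world x,y,z with tool x at yaw (rad), pointing down"
    s=r.sense();M=Ro.from_quat(s["eef_rot"]);d=M.inv().apply(np.array([x,y,z])-s["tcp_pos"]);X=M.as_matrix()
    now=np.arctan2(X[1,0],X[0,0]);yaw=now if yaw is None else yaw
    T=Ro.from_matrix(np.array([[np.cos(yaw),np.sin(yaw),0],[np.sin(yaw),-np.cos(yaw),0],[0,0,-1]]))
    print("pos",s["tcp_pos"].round(1),"yaw",now.round(3),"xyz",(d/200).round(3),"twist",((M.inv()*T).as_rotvec()/(np.pi/4)).round(3),"j",s["joints"].round(2),"t",round(s["clock"],2))
E
python3 - <<'E'
from h import *
goto(523.5,395.8,153,0.017)
s=r.sense();g=save("wrist","pics/w3.png");P,Q=s["tcp_pos"],s["eef_rot"]
h=cv2.cvtColor(g["frame"],cv2.COLOR_RGB2HSV);m=cv2.inRange(h,(4,90,60),(17,255,255))
n,l,st,c=cv2.connectedComponentsWithStats(m)
for i in range(1,n):
    if st[i,4]>300:
        pts=np.argwhere(l==i)[:,::-1].astype(float);q=pts.mean(0);d=np.linalg.svd(pts-q,full_matrices=0)[2][0];t=(pts-q)@d
        print(st[i],[onz(wray(g,P,Q,*(q+d*k)),156).round(1) for k in (t.min(),0,t.max())])
E
```

```text
clock: 2.35
tcp_pos: [523.9, 394.7, 259.9]
eef_rot: [0.924, 0.381, -0.0, 0.0]
ft_force: [-0.4, -0.1, 0.8]
opening: 85.3
grasp_force: 0.0
clock: 3.15
tcp_pos: [523.3, 396.4, 260.2]
eef_rot: [1.0, 0.009, -0.0, 0.0]
ft_force: [0.2, -0.6, -0.6]
opening: 85.3
grasp_force: 0.0
pos [523.3 396.4 260.2] yaw 0.017 xyz [0.001 0.003 0.536] twist [0. 0. 0.] j [ 0.58  0.36  1.54 -0.    1.24  2.14] t 3.15
[ 98   0  45  19 538] [array([693.1, 534. , 156. ]), array([687.4, 511.4, 156. ]), array([683.1, 492.6, 156. ])]
[242   0  64  22 608] [array([682.8, 412.4, 156. ]), array([678.3, 382.5, 156. ]), array([676.6, 365.9, 156. ])]
[  0  67  18  48 544] [array([655.7, 645.4, 156. ]), array([633.8, 648.5, 156. ]), array([609.2, 653.7, 156. ])]
[ 254  126   15  138 1954] [array([583.6, 396.4, 156. ]), array([529.3, 395.3, 156. ]), array([463.4, 393.9, 156. ])]
[  88  151   60   36 1005] [array([563. , 546.9, 156. ]), array([550.1, 517.1, 156. ]), array([539.3, 492.8, 156. ])]
[  2 339  31  33 311] [array([279.6, 747.9, 156. ]), array([226. , 807.9, 156. ]), array([164.2, 877.7, 156. ])]
```

View pics/w3.png

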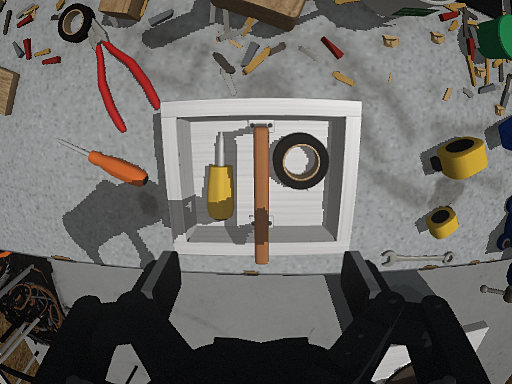

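w3 shows the bar at column 260, running rows 126 to 264, centred between the open jaws, and its centre again comes out at (523.5, 395.3). I'll descend and close.

```bash
python3 -m pendant '[{"xyz":[0.001,0.004,0.2],"twist":[0,0,0]},{"xyz":[0.001,0.004,0.35],"twist":[0,0,0]},{"xyz":[0.001,0.004,0.45],"twist":[0,0,0]},{"xyz":[0.001,0.004,0.5],"twist":[0,0,0]},{"xyz":[0.001,0.004,0.54],"twist":[0,0,0]},{"xyz":[0.001,0.004,0.54],"twist":[0,0,0]},{"xyz":[0.001,0.004,0.54],"twist":[0,0,0]}]'
python3 -m pendant '[{"xyz":[0,0,0],"twist":[0,0,0]},{"xyz":[0,0,0],"twist":[0,0,0]},{"xyz":[0,0,0],"twist":[0,0,0]},{"xyz":[0,0,0],"twist":[0,0,0]},{"xyz":[0,0,0],"twist":[0,0,0]},{"xyz":[0,0,0],"twist":[0,0,0]},{"xyz":[0,0,0],"twist":[0,0,0]},{"xyz":[0,0,0],"twist":[0,0,0]},{"xyz":[0,0,0],"twist":[0,0,0]},{"xyz":[0,0,0],"twist":[0,0,0]}]' -1 80
python3 -c "
from h import *
goto(523.5,395.5,353,0.017)"
```

```text
clock: 3.9
tcp_pos: [524.0, 396.7, 153.5]
eef_rot: [1.0, 0.008, 0.001, -0.001]
ft_force: [-0.1, 0.6, 0.5]
opening: 85.1
grasp_force: 0.0
clock: 4.9
tcp_pos: [523.4, 396.2, 152.7]
eef_rot: [1.0, 0.008, 0.0, -0.0]
ft_force: [-0.8, -0.5, 2.9]
opening: 11.1
grasp_force: 78.8
pos [523.4 396.2 152.7] yaw 0.016 xyz [ 1.000e-03  3.000e-03 -1.002e+00] twist [-0.    -0.    -0.002] j [ 0.58  0.47  1.63 -0.    1.05  2.14] t 4.9
```

```bash
python3 -m pendant '[{"xyz":[0,0,-0.02],"twist":[0,0,0]},{"xyz":[0,0,-0.05],"twist":[0,0,0]},{"xyz":[0,0,-0.1],"twist":[0,0,0]},{"xyz":[0,0,-0.17],"twist":[0,0,0]},{"xyz":[0,0,-0.25],"twist":[0,0,0]},{"xyz":[0,0,-0.35],"twist":[0,0,0]},{"xyz":[0,0,-0.45],"twist":[0,0,0]},{"xyz":[0,0,-0.55],"twist":[0,0,0]},{"xyz":[0,0,-0.65],"twist":[0,0,0]},{"xyz":[0,0,-0.75],"twist":[0,0,0]},{"xyz":[0,0,-0.83],"twist":[0,0,0]},{"xyz":[0,0,-0.89],"twist":[0,0,0]},{"xyz":[0,0,-0.93],"twist":[0,0,0]},{"xyz":[0,0,-0.95],"twist":[0,0,0]},{"xyz":[0,0,-0.95],"twist":[0,0,0]}]'
python3 - <<'E'
from h import *
goto(610,-200,340,0.017)
w=load("pics/wrist0.png");P=np.array([624.3,0,249.1]);Q=[0.70710,0.70711,-.0007,-.0008]
for n,p,z in [("screw tip",(211,251),60),("vice R top",(165,215),60),("black box L edge",(335,250),40),("black front",(360,290),80),("vicebody",(130,270),90)]: print(n,onz(wray(w,P,Q,*p),z).round())
save("side","pics/s4.png")
E
```

```text
clock: 6.4
tcp_pos: [523.3, 396.2, 342.4]
eef_rot: [1.0, 0.008, 0.0, -0.0]
ft_force: [0.3, -0.1, -4.4]
opening: 10.3
grasp_force: 78.0
pos [523.3 396.2 342.4] yaw 0.016 xyz [0.387 2.987 0.012] twist [-0.    -0.    -0.002] j [ 0.58  0.3   1.45 -0.    1.38  2.14] t 6.4
screw tip [563. -97.  60.]
vice R top [510. -50.  60.]
black box L edge [ 721. -108.   40.]
black front [ 750. -146.   80.]
vicebody [ 464. -111.   90.]
```

View pics/s4.png

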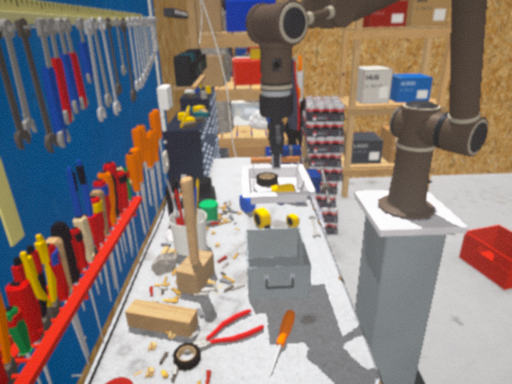

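The tray hangs level in the side view at (278,183), contents inside, and the box mouth is open. I'll carry it to about (612, −203), staying high.

```bash
python3 -m pendant '[{"xyz":[0,0.03,0],"twist":[0,0,0]},{"xyz":[0.01,0.09,0],"twist":[0,0,0]},{"xyz":[0.02,0.18,0],"twist":[0,0,0]},{"xyz":[0.04,0.3,0],"twist":[0,0,0]},{"xyz":[0.06,0.44,0],"twist":[0,0,0]},{"xyz":[0.08,0.58,0],"twist":[0,0,0]},{"xyz":[0.1,0.72,0],"twist":[0,0,0]},{"xyz":[0.12,0.86,0],"twist":[0,0,0]},{"xyz":[0.14,1,0],"twist":[0,0,0]}]'
python3 -m pendant '[{"xyz":[0.02,0.14,0],"twist":[0,0,0]},{"xyz":[0.04,0.28,0],"twist":[0,0,0]},{"xyz":[0.06,0.42,0],"twist":[0,0,0]},{"xyz":[0.08,0.56,0],"twist":[0,0,0]},{"xyz":[0.1,0.7,0],"twist":[0,0,0]},{"xyz":[0.12,0.85,0],"twist":[0,0,0]},{"xyz":[0.14,1,0],"twist":[0,0,0]}]'
python3 -m pendant '[{"xyz":[0.02,0.14,0],"twist":[0,0,0]},{"xyz":[0.04,0.28,0],"twist":[0,0,0]},{"xyz":[0.06,0.42,0],"twist":[0,0,0]},{"xyz":[0.08,0.56,0],"twist":[0,0,0]},{"xyz":[0.1,0.7,0],"twist":[0,0,0]},{"xyz":[0.12,0.82,0],"twist":[0,0,0]},{"xyz":[0.14,0.92,0],"twist":[0,0,0]},{"xyz":[0.15,0.98,0],"twist":[0,0,0]},{"xyz":[0.15,1,0],"twist":[0,0,0]},{"xyz":[0.15,1,0],"twist":[0,0,0]},{"xyz":[0.15,1,0],"twist":[0,0,0]}]'
python3 - <<'E'
from h import *
goto(612,-203,80,0.017);save("scene","pics/s5.png")
g=save("wrist","pics/w5.png")
E
```

```text
clock: 7.35
tcp_pos: [554.2, 193.7, 342.2]
eef_rot: [1.0, 0.007, -0.0, 0.0]
ft_force: [0.5, -0.5, -3.6]
opening: 10.4
grasp_force: 78.0
clock: 8.05
tcp_pos: [584.7, -5.7, 342.3]
eef_rot: [1.0, 0.007, -0.0, 0.0]
ft_force: [0.6, -0.1, -5.1]
opening: 10.3
grasp_force: 78.0
clock: 9.15
tcp_pos: [618.5, -201.4, 342.2]
eef_rot: [1.0, 0.008, -0.0, -0.001]
ft_force: [-0.1, -0.0, -4.8]
opening: 10.6
grasp_force: 78.1
pos [ 618.5 -201.4  342.2] yaw 0.016 xyz [-0.032  0.009  1.311] twist [-0.001  0.001 -0.001] j [-0.38  0.29  1.47  0.    1.38  1.17] t 9.15
```

View pics/w5.png

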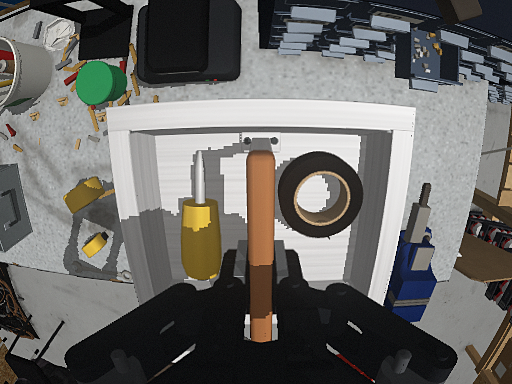

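w5 shows the contents in place. The black box's near edge is at (190,82) and the second vice's screw tip at (427,185). I'll check clearances.

Run:
```python
from h import *
w=load("pics/w5.png");s=r.sense();P,Q=s["tcp_pos"],s["eef_rot"]
for p in [(190,82),(240,82),(427,185),(415,225)]: print(p,[onz(wray(w,P,Q,*p),z).round() for z in (20,80)])
g=load("pics/scene0.png"); h=cv2.cvtColor(g["frame"],cv2.COLOR_RGB2HSV);m=cv2.inRange(h,(0,150,80),(6,255,255))|cv2.inRange(h,(174,150,80),(180,255,255))
n,l,st,c=cv2.connectedComponentsWithStats(m)
for i in range(1,n):
    if st[i,4]>60 and st[i,0]>280: print(st[i],onz(ray(g,*c[i]),35).round())
```

```text
(190, 82) [array([725., -95.,  20.]), array([ 722., -109.,   80.])]
(240, 82) [array([ 723., -170.,   20.]), array([ 720., -174.,   80.])]
(427, 185) [array([ 572., -495.,   20.]), array([ 589., -455.,   80.])]
(415, 225) [array([ 495., -486.,   20.]), array([ 523., -447.,   80.])]
[318 158  18  19 265] [ 453. -304.   35.]
```

```bash
python3 -m pendant '[{"xyz":[-0.03,0.05,0],"twist":[0,0,0]},{"xyz":[-0.03,0.053,0.05],"twist":[0,0,0]},{"xyz":[-0.03,0.053,0.12],"twist":[0,0,0]},{"xyz":[-0.03,0.053,0.22],"twist":[0,0,0]},{"xyz":[-0.03,0.053,0.34],"twist":[0,0,0]},{"xyz":[-0.03,0.053,0.46],"twist":[0,0,0]},{"xyz":[-0.03,0.053,0.58],"twist":[0,0,0]},{"xyz":[-0.03,0.053,0.7],"twist":[0,0,0]},{"xyz":[-0.03,0.053,0.82],"twist":[0,0,0]},{"xyz":[-0.03,0.053,0.91],"twist":[0,0,0]},{"xyz":[-0.03,0.053,0.97],"twist":[0,0,0]},{"xyz":[-0.03,0.053,1],"twist":[0,0,0]},{"xyz":[-0.03,0.053,1],"twist":[0,0,0]},{"xyz":[-0.03,0.053,1],"twist":[0,0,0]}]'
python3 -m pendant '[{"xyz":[0,0,0.06],"twist":[0,0,0]},{"xyz":[0,0,0.12],"twist":[0,0,0]},{"xyz":[0,0,0.18],"twist":[0,0,0]},{"xyz":[0,0,0.23],"twist":[0,0,0]},{"xyz":[0,0,0.26],"twist":[0,0,0]},{"xyz":[0,0,0.285],"twist":[0,0,0]},{"xyz":[0,0,0.3],"twist":[0,0,0]},{"xyz":[0,0,0.31],"twist":[0,0,0]},{"xyz":[0,0,0.315],"twist":[0,0,0]},{"xyz":[0,0,0.315],"twist":[0,0,0]},{"xyz":[0,0,0.315],"twist":[0,0,0]}]'
python3 -c "
from h import *
goto(612,-212,77,0.017)"
```

```text
clock: 10.65
tcp_pos: [613.5, -213.3, 143.1]
eef_rot: [1.0, 0.008, 0.001, 0.0]
ft_force: [0.6, -0.8, -4.3]
opening: 10.4
grasp_force: 78.0
clock: 11.75
tcp_pos: [613.1, -213.2, 79.7]
eef_rot: [1.0, 0.008, 0.0, 0.0]
ft_force: [0.8, -0.1, -3.8]
opening: 10.5
grasp_force: 78.1
pos [ 613.1 -213.2   79.7] yaw 0.016 xyz [-0.005 -0.006  0.013] twist [ 0.    -0.001 -0.002] j [-0.4   0.55  1.67 -0.    0.92  1.15] t 11.75
```

```bash
python3 -m pendant '[{"xyz":[0,0,0.005],"twist":[0,0,0]},{"xyz":[0,0,0.01],"twist":[0,0,0]},{"xyz":[0,0,0.012],"twist":[0,0,0]},{"xyz":[0,0,0.012],"twist":[0,0,0]}]'
```

```text
clock: 12.15
tcp_pos: [613.1, -213.2, 77.8]
eef_rot: [1.0, 0.008, 0.0, 0.0]
ft_force: [-1.3, 0.8, 1.0]
opening: 10.7
grasp_force: 79.0
```

Contact. The load is off the wrist, so I'll release and retreat upward.

```bash
python3 -m pendant '[{"xyz":[0,0,0],"twist":[0,0,0]},{"xyz":[0,0,0],"twist":[0,0,0]},{"xyz":[0,0,0],"twist":[0,0,0]},{"xyz":[0,0,0],"twist":[0,0,0]},{"xyz":[0,0,0],"twist":[0,0,0]},{"xyz":[0,0,0],"twist":[0,0,0]},{"xyz":[0,0,0],"twist":[0,0,0]},{"xyz":[0,0,0],"twist":[0,0,0]}]' 1 40
python3 -m pendant '[{"xyz":[0,0,-0.1],"twist":[0,0,0]},{"xyz":[0,0,-0.25],"twist":[0,0,0]},{"xyz":[0,0,-0.45],"twist":[0,0,0]},{"xyz":[0,0,-0.7],"twist":[0,0,0]},{"xyz":[0,0,-0.95],"twist":[0,0,0]},{"xyz":[0,0,-1],"twist":[0,0,0]},{"xyz":[0,0,-1],"twist":[0,0,0]}]'
python3 - <<'E'
from h import *
goto(550,105,270,np.pi/2)
s=r.sense();P,Q=s["tcp_pos"],s["eef_rot"];g=save("wrist","pics/w6.png")
h=cv2.cvtColor(g["frame"],cv2.COLOR_RGB2HSV);m=cv2.inRange(h,(4,90,60),(17,255,255));m[:, :200]=0;m[:,320:]=0
n,l,st,c=cv2.connectedComponentsWithStats(m)
for i in range(1,n):
    if st[i,4]>300:
        pts=np.argwhere(l==i)[:,::-1].astype(float);q=pts.mean(0);d=np.linalg.svd(pts-q,full_matrices=0)[2][0];t=(pts-q)@d
        print(st[i],[onz(wray(g,P,Q,*(q+d*k)),81).round(1) for k in (t.min(),0,t.max())])
E
```

```text
clock: 12.95
tcp_pos: [612.8, -213.1, 76.8]
eef_rot: [1.0, 0.008, -0.0, -0.0]
ft_force: [-0.2, -0.3, -0.8]
opening: 85.2
grasp_force: 0.0
clock: 13.65
tcp_pos: [614.6, -213.8, 280.9]
eef_rot: [1.0, 0.008, 0.003, 0.001]
ft_force: [0.6, -0.6, 0.1]
opening: 85.6
grasp_force: 0.0
pos [ 614.6 -213.8  280.9] yaw 0.016 xyz [-0.298 -1.599  0.048] twist [ 0.01  -0.004 -1.98 ] j [-0.4   0.33  1.54 -0.    1.26  1.15] t 13.65
[ 254  120   11  103 1026] [array([ 673.2, -213. ,   81. ]), array([ 616.2, -213.9,   81. ]), array([ 553.8, -215. ,   81. ])]
```

The tray stands at about (613.5, −214), with bar ends consistent at z = 81 and length 119. Now the tape, heading about 120°.

```bash
python3 -m pendant '[{"xyz":[-0.1,-1,0],"twist":[0,0,-1]},{"xyz":[-0.1,-1,0],"twist":[0,0,-1]},{"xyz":[-0.1,-1,0],"twist":[0,0,-1]},{"xyz":[-0.1,-1,0],"twist":[0,0,-1]},{"xyz":[-0.1,-1,0],"twist":[0,0,-1]},{"xyz":[-0.1,-1,0],"twist":[0,0,-1]},{"xyz":[-0.1,-1,0],"twist":[0,0,-1]}]'
python3 -c "
from h import *
goto(581,50,280,2.094)"
```

```text
clock: 14.4
tcp_pos: [587.7, -12.5, 273.4]
eef_rot: [0.921, 0.39, -0.003, -0.001]
ft_force: [0.0, -0.2, -0.5]
opening: 85.1
grasp_force: 0.0
pos [587.7 -12.5 273.4] yaw 0.802 xyz [ 0.201 -0.242 -0.033] twist [-0.008  0.    -1.645] j [-0.1   0.22  1.7  -0.    1.23  0.67] t 14.4
```

```bash
python3 -m pendant '[{"xyz":[0.2,-0.24,-0.03],"twist":[0,0,-1]},{"xyz":[0.2,-0.24,-0.03],"twist":[0,0,-1]},{"xyz":[0.2,-0.24,-0.03],"twist":[0,0,-1]},{"xyz":[0.2,-0.24,-0.03],"twist":[0,0,-1]},{"xyz":[0.2,-0.24,-0.03],"twist":[0,0,-1]},{"xyz":[0.2,-0.24,-0.03],"twist":[0,0,-1]}]' >/dev/null
python3 -m pendant '[{"xyz":[0,0,0],"twist":[0,0,-0.65]},{"xyz":[0,0,0],"twist":[0,0,-0.65]},{"xyz":[0,0,0],"twist":[0,0,-0.65]},{"xyz":[0,0,0],"twist":[0,0,-0.65]},{"xyz":[0,0,0],"twist":[0,0,-0.65]},{"xyz":[0,0,0],"twist":[0,0,-0.65]}]'
python3 - <<'E'
from h import *
s=r.sense();np.save("pics/p7.npy",np.r_[s["tcp_pos"],s["eef_rot"]]);g=save("wrist","pics/w7.png")
h=cv2.cvtColor(g["frame"],cv2.COLOR_RGB2HSV);m=cv2.inRange(h,(18,120,60),(36,255,255))
n,l,st,c=cv2.connectedComponentsWithStats(m)
for i in range(1,n):
    if st[i,4]>300: 
        k=max(cv2.findContours((l==i).astype(np.uint8),0,2)[0],key=cv2.contourArea);print(st[i],c[i].round(1),cv2.minAreaRect(k),onz(wray(g,s["tcp_pos"],s["eef_rot"],*c[i]),55).round())
E
```

```text
clock: 15.6
tcp_pos: [582.3, 48.3, 281.3]
eef_rot: [0.5, 0.866, -0.001, -0.001]
ft_force: [-0.9, 0.3, -0.7]
opening: 85.6
grasp_force: 0.0
[180  46  26  37 745] [191.2  64.7] ((192.08360290527344, 64.46074676513672), (35.51974105834961, 24.595081329345703), 83.2901611328125) [449. 115.  55.]
[ 241   80   38   65 1772] [261.  108.9] ((261.05548095703125, 112.85255432128906), (33.39382553100586, 66.25273895263672), 6.581944942474365) [547. 108.  55.]
[444 129  68  33 571] [479.6 144.8] ((478.12744140625, 143.9837646484375), (73.76203155517578, 9.048993110656738), 22.47943687438965) [835. 241.  55.]
[185 271  35  25 555] [201.9 283.2] ((202.41380310058594, 283.5345153808594), (34.79621124267578, 17.46375846862793), 23.198591232299805) [ 594. -144.   55.]
```

View pics/w7.png

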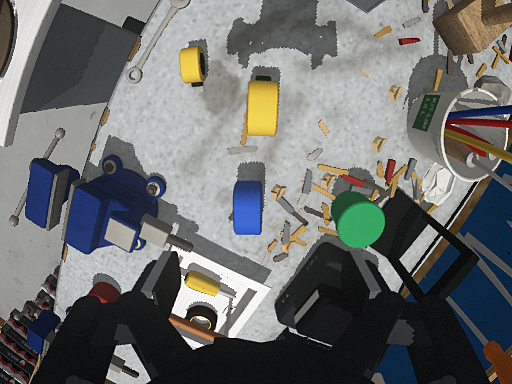

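w7 shows the tape at (261,109) with its mouth at the top (263,78), aligned within a few degrees of the tool. I'll measure its midline, thickness and height.

Run:
```python
from h import *
def comp(g,box):
    h=cv2.cvtColor(g["frame"],cv2.COLOR_RGB2HSV);m=cv2.inRange(h,(18,120,60),(36,255,255));m=cv2.morphologyEx(m,cv2.MORPH_OPEN,np.ones((7,7)));k=np.zeros_like(m);x,y,X,Y=box;k[y:Y,x:X]=m[y:Y,x:X];return k
g=load("pics/w7.png");p=np.load("pics/p7.npy");P,Q=p[:3],p[3:]
k=comp(g,(235,70,290,145));rows=np.where(k.any(1))[0];print(rows.min(),rows.max())
E=[(v,np.where(k[v])[0].min()-.0,np.where(k[v])[0].max()+1.) for v in rows]
for v,a,b in E[::6]: print(v,a,b,[round(float(np.linalg.norm((onz(wray(g,P,Q,a,v),z)-onz(wray(g,P,Q,b,v),z))[:2])),1) for z in (30,50,62)])
mid=np.array([onz(wray(g,P,Q,(a+b)/2,v+.5),55)[:2] for v,a,b in E[6:-8]])
c=mid.mean(0);d=np.linalg.svd(mid-c)[2][0];d*=np.sign(d[1]);print("mid",c,"yaw",np.arctan2(d[1],d[0]))
C=wray(g,P,Q,260,rows.max()+1);print("cam",C[0].round(), "offset of cam from axis",np.cross(d,C[0][:2]-c))
# rear tangent -> case centre at z=31, r=33
o,dd=wray(g,P,Q,262,rows.max()+1);s=(o[:2]-c)@d;ds=dd[:2]@d;n=np.array([-dd[2],ds])/np.hypot(dd[2],ds)  # 2d (along,z)
for rr in(31,34):
    # point (S,31) at distance rr on the + side of ray
    S=[q for sg in(1,-1) for q in [s+((31-o[2])*ds/dd[2])+sg*rr*np.hypot(dd[2],ds)/abs(dd[2])]]
    print(rr,[(c+d*q).round(1) for q in S])
# height: triangulate centroid of top face front/back edge with w1
g1=load("pics/w1.png");p1=np.load("pics/p1.npy");k1=comp(g1,(200,175,265,245))
g0=load("pics/wrist0.png");k0=comp(g0,(160,40,230,112))
for gg,kk,pp in((g1,k1,p1),(g0,k0,np.r_[624.26,0,249.06,0.70710295,0.70710973,-0.00073442,-0.00083692])):
    M=cv2.moments(kk,True);u=(M['m10']/M['m00'],M['m01']/M['m00']);M=cv2.moments(k,True);w=(M['m10']/M['m00'],M['m01']/M['m00'])
    print(u,w,meet(wray(g,P,Q,*w),wray(gg,pp[:3],pp[3:],*u)))
```

```text
81 135
81 250.0 275.0 [30.8, 29.2, 28.2]
87 248.0 279.0 [38.3, 36.3, 35.0]
93 248.0 279.0 [38.4, 36.3, 35.1]
99 247.0 278.0 [38.5, 36.4, 35.2]
105 247.0 278.0 [38.6, 36.5, 35.3]
111 247.0 278.0 [38.7, 36.6, 35.4]
117 245.0 277.0 [40.0, 37.9, 36.6]
123 244.0 277.0 [41.4, 39.2, 37.9]
129 244.0 277.0 [41.6, 39.4, 38.0]
135 256.0 275.0 [24.0, 22.7, 22.0]
mid [547.49878866 109.78156963] yaw 2.011690392002683
cam [540. 120. 405.] offset of cam from axis 2.2173633856190635
31 [array([549.9, 104.7]), array([576.6,  48.2])]
34 [array([548.6, 107.4]), array([577.9,  45.4])]
(231.9123422159888, 211.54277699859747) (261.6537558685446, 108.0868544600939) (array([546.3049758 , 108.81498282,  39.61977087]), np.float64(2.7243129847042447))
(191.83292140385566, 76.7498764211567) (261.6537558685446, 108.0868544600939) (array([547.33675204, 107.88384493,  41.15866765]), np.float64(1.1900723679866725))<stdin>:10: DeprecationWarning: Arrays of 2-dimensional vectors are deprecated. Use arrays of 3-dimensional vectors instead. (deprecated in NumPy 2.0)
```

The tape checks out: about 37 thick at the top, yaw about 2.02, case centre about (549, 106). I'll approach above it first.

```bash
python3 -c "
from h import *
goto(549,106.3,130,2.025)"
```

```text
pos [582.5  48.4 281.6] yaw 2.095 xyz [0.334 0.001 0.759] twist [-0.002 -0.001  0.089] j [ 0.01  0.2   1.7   0.    1.24 -0.52] t 15.65
```

```bash
python3 -m pendant '[{"xyz":[0.17,0,0.2],"twist":[0,0,0.09]},{"xyz":[0.334,0,0.4],"twist":[0,0,0.09]},{"xyz":[0.334,0,0.6],"twist":[0,0,0.09]},{"xyz":[0.334,0,0.76],"twist":[0,0,0.09]},{"xyz":[0.334,0,0.76],"twist":[0,0,0.09]},{"xyz":[0.334,0,0.76],"twist":[0,0,0.09]},{"xyz":[0.334,0,0.76],"twist":[0,0,0.09]}]' 0.75 50
python3 - <<'E'
from h import *
goto(549,106.3,42,2.025)
s=r.sense();g=save("wrist","pics/w8.png");P,Q=s["tcp_pos"],s["eef_rot"]
h=cv2.cvtColor(g["frame"],cv2.COLOR_RGB2HSV);m=cv2.morphologyEx(cv2.inRange(h,(18,120,60),(36,255,255)),cv2.MORPH_OPEN,np.ones((5,5)));m[:,:180]=0;m[:,340:]=0
n,l,st,c=cv2.connectedComponentsWithStats(m);print(st[1:])
i=1+np.argmax(st[1:,4]);M=Ro.from_quat(Q)
for v in range(st[i,1],st[i,1]+st[i,3],8):
    x=np.where(l[v]==i)[0];print(v,x.min(),x.max(),[M.inv().apply(onz(wray(g,P,Q,u,v),58)-P)[:2].round(1) for u in(x.min(),x.max()+1)])
E
```

```text
clock: 16.35
tcp_pos: [551.6, 106.5, 133.2]
eef_rot: [0.53, 0.848, 0.001, 0.002]
ft_force: [0.4, -0.1, 0.2]
opening: 74.6
grasp_force: 0.0
pos [551.6 106.5 133.2] yaw 2.026 xyz [ 0.006 -0.014  0.456] twist [0.005 0.002 0.001] j [ 0.11  0.33  1.87  0.    0.94 -0.34] t 16.35
[[ 232  154   52   90 4408]
 [ 317  325    7    7   46]
 [ 308  334   16   11   98]]
154 245 276 [array([ 44.4, -11.4]), array([44.4, 10.4])]
162 234 280 [array([ 38.9, -19. ]), array([38.8, 13.2])]
170 233 281 [array([ 33.2, -19.8]), array([33.2, 14. ])]
178 232 282 [array([ 27.5, -20.7]), array([27.4, 14.8])]
186 232 282 [array([ 21.6, -20.9]), array([21.6, 14.9])]
194 233 282 [array([ 15.7, -20.3]), array([15.7, 15.1])]
202 233 283 [array([  9.7, -20.5]), array([ 9.6, 16. ])]
210 233 283 [array([  3.5, -20.7]), array([ 3.5, 16.1])]
218 233 283 [array([ -2.8, -20.9]), array([-2.9, 16.3])]
226 233 283 [array([ -9.3, -21.1]), array([-9.3, 16.5])]
234 232 282 [array([-15.9, -22.1]), array([-15.9,  16. ])]
242 239 278 [array([-22.7, -17.1]), array([-22.7,  13.2])]
```

The edges are parallel and the midline is at tool y ≈ −2.5, which matches. I'll descend and grip.

```bash
python3 -m pendant '[{"xyz":[0.003,-0.013,0.05],"twist":[0,0,0]},{"xyz":[0.003,-0.013,0.2],"twist":[0,0,0]},{"xyz":[0.003,-0.013,0.33],"twist":[0,0,0]},{"xyz":[0.003,-0.013,0.41],"twist":[0,0,0]},{"xyz":[0.003,-0.013,0.455],"twist":[0,0,0]},{"xyz":[0.003,-0.013,0.455],"twist":[0,0,0]},{"xyz":[0.003,-0.013,0.455],"twist":[0,0,0]}]'
python3 -m pendant '[{"xyz":[0,0,0],"twist":[0,0,0]},{"xyz":[0,0,0],"twist":[0,0,0]},{"xyz":[0,0,0],"twist":[0,0,0]},{"xyz":[0,0,0],"twist":[0,0,0]},{"xyz":[0,0,0],"twist":[0,0,0]},{"xyz":[0,0,0],"twist":[0,0,0]},{"xyz":[0,0,0],"twist":[0,0,0]},{"xyz":[0,0,0],"twist":[0,0,0]}]' -1 50
```

```text
clock: 17.1
tcp_pos: [547.7, 105.9, 40.6]
eef_rot: [0.529, 0.848, 0.0, 0.001]
ft_force: [-0.8, -0.1, 0.5]
opening: 74.9
grasp_force: 0.0
clock: 17.9
tcp_pos: [547.8, 106.0, 40.9]
eef_rot: [0.529, 0.848, 0.001, 0.001]
ft_force: [0.5, 0.3, 6.2]
opening: 35.7
grasp_force: 49.9
```

```bash
python3 -m pendant '[{"xyz":[0,0,-0.04],"twist":[0,0,0]},{"xyz":[0,0,-0.12],"twist":[0,0,0]},{"xyz":[0,0,-0.25],"twist":[0,0,0]},{"xyz":[0,0,-0.4],"twist":[0,0,0]},{"xyz":[0,0,-0.6],"twist":[0,0,0]},{"xyz":[0,0,-0.8],"twist":[0,0,0]},{"xyz":[0,0,-0.9],"twist":[0,0,0]},{"xyz":[0,0,-0.9],"twist":[0,0,0]}]'
python3 -c "
from h import *
goto(523.5,391,221,1.588)"
```

```text
clock: 18.7
tcp_pos: [549.5, 106.2, 224.8]
eef_rot: [0.529, 0.849, 0.003, 0.004]
ft_force: [0.5, -0.6, -2.8]
opening: 35.0
grasp_force: 50.4
pos [549.5 106.2 224.8] yaw 2.026 xyz [1.336 0.51  0.019] twist [0.012 0.001 0.558] j [ 0.11  0.2   1.82 -0.    1.11 -0.34] t 18.7
```

```bash
python3 -m pendant '[{"xyz":[0.1,0.04,0],"twist":[0,0,0.1]},{"xyz":[0.25,0.1,0],"twist":[0,0,0.25]},{"xyz":[0.45,0.17,0],"twist":[0,0,0.4]},{"xyz":[0.65,0.25,0],"twist":[0,0,0.56]},{"xyz":[0.8,0.3,0],"twist":[0,0,0.56]},{"xyz":[0.9,0.34,0],"twist":[0,0,0.56]},{"xyz":[0.9,0.34,0],"twist":[0,0,0.56]}]' >/dev/null
python3 -c "
from h import *
goto(523.5,391,221,1.588)"
```

```text
pos [526.7 299.7 217.6] yaw 1.59 xyz [ 0.457 -0.007 -0.017] twist [-0.004  0.     0.002] j [0.44 0.31 1.71 0.   1.13 0.43] t 19.4
```

```bash
python3 -m pendant '[{"xyz":[0.12,0,0],"twist":[0,0,0]},{"xyz":[0.28,-0.007,0],"twist":[0,0,0]},{"xyz":[0.4,-0.007,0],"twist":[0,0,0]},{"xyz":[0.455,-0.007,0],"twist":[0,0,0]},{"xyz":[0.455,-0.007,0],"twist":[0,0,0]},{"xyz":[0.455,-0.007,0],"twist":[0,0,0]},{"xyz":[0.455,-0.007,0],"twist":[0,0,0]}]'
python3 - <<'E'
from h import *
goto(523.5,391,60,1.588)
s=r.sense();g=save("side","pics/s9.png");gs=save("scene","pics/s9b.png")
# where should rim corners (centre 523.5,395.5) appear; is the box grey edge there?
for z in(102,): 
  for x,y in((445.5,488.5),(601.5,488.5),(445.5,302.5),(601.5,302.5)): print(x,y,np.round(proj(g,(x,y,z))),np.round(proj(gs,(x,y,z))))
a=load("pics/side0.png")["frame"].astype(int);d=np.abs(a-g["frame"]).sum(2)[265:300,245:315];print("box front changed px",(d>90).sum())
E
```

```text
clock: 20.1
tcp_pos: [525.9, 386.7, 219.4]
eef_rot: [0.702, 0.712, -0.001, 0.0]
ft_force: [-0.2, 0.3, -2.8]
opening: 35.3
grasp_force: 50.3
pos [525.9 386.7 219.4] yaw 1.585 xyz [ 0.023 -0.011  0.797] twist [-0.001  0.002 -0.003] j [ 0.57  0.39  1.59 -0.    1.16  0.55] t 20.1
445.5 488.5 [311. 265.] [203. 321.]
601.5 488.5 [246. 267.] [148. 295.]
445.5 302.5 [300. 227.] [243. 268.]
601.5 302.5 [246. 228.] [191. 247.]
box front changed px 237
```

```bash
python3 -m pendant '[{"xyz":[0.02,-0.011,0.05],"twist":[0,0,0]},{"xyz":[0.02,-0.011,0.15],"twist":[0,0,0]},{"xyz":[0.02,-0.011,0.28],"twist":[0,0,0]},{"xyz":[0.02,-0.011,0.42],"twist":[0,0,0]},{"xyz":[0.02,-0.011,0.56],"twist":[0,0,0]},{"xyz":[0.02,-0.011,0.68],"twist":[0,0,0]},{"xyz":[0.02,-0.011,0.76],"twist":[0,0,0]},{"xyz":[0.02,-0.011,0.8],"twist":[0,0,0]},{"xyz":[0.02,-0.011,0.82],"twist":[0,0,0]},{"xyz":[0.02,-0.011,0.835],"twist":[0,0,0]},{"xyz":[0.02,-0.011,0.845],"twist":[0,0,0]},{"xyz":[0.02,-0.011,0.845],"twist":[0,0,0]},{"xyz":[0.02,-0.011,0.845],"twist":[0,0,0]}]'
```

```text
clock: 21.5
tcp_pos: [524.1, 392.7, 51.7]
eef_rot: [0.702, 0.713, 0.001, 0.0]
ft_force: [-0.3, 0.2, -1.3]
opening: 35.4
grasp_force: 50.3
```

```bash
python3 -m pendant '[{"xyz":[0,0,0.01],"twist":[0,0,0]},{"xyz":[0,0,0.018],"twist":[0,0,0]},{"xyz":[0,0,0.025],"twist":[0,0,0]},{"xyz":[0,0,0.03],"twist":[0,0,0]},{"xyz":[0,0,0.034],"twist":[0,0,0]},{"xyz":[0,0,0.034],"twist":[0,0,0]},{"xyz":[0,0,0.034],"twist":[0,0,0]}]'
```

```text
clock: 22.2
tcp_pos: [523.6, 392.3, 45.0]
eef_rot: [0.702, 0.713, -0.0, -0.0]
ft_force: [-1.5, -2.5, 6.0]
opening: 35.7
grasp_force: 51.2
```

Contact with the floor at the expected height (45). I'll open to about 60 mm and retreat straight up.

```bash
python3 -m pendant '[{"xyz":[0,0,0],"twist":[0,0,0]},{"xyz":[0,0,0],"twist":[0,0,0]},{"xyz":[0,0,0],"twist":[0,0,0]},{"xyz":[0,0,0],"twist":[0,0,0]},{"xyz":[0,0,0],"twist":[0,0,0]},{"xyz":[0,0,0],"twist":[0,0,0]},{"xyz":[0,0,0],"twist":[0,0,0]}]' 0.4 40
python3 -m pendant '[{"xyz":[0,0,-0.05],"twist":[0,0,0]},{"xyz":[0,0,-0.15],"twist":[0,0,0]},{"xyz":[0,0,-0.3],"twist":[0,0,0]},{"xyz":[0,0,-0.5],"twist":[0,0,0]},{"xyz":[0,0,-0.75],"twist":[0,0,0]},{"xyz":[0,0,-1],"twist":[0,0,0]},{"xyz":[0,0,-1],"twist":[0,0,0]}]'
python3 -m pendant '[{"xyz":[-0.3,0,-0.3],"twist":[0,0,0]},{"xyz":[-0.3,0,-0.4],"twist":[0,0,0]},{"xyz":[-0.3,0,-0.4],"twist":[0,0,0]},{"xyz":[-0.3,0,-0.4],"twist":[0,0,0]},{"xyz":[-0.3,0,-0.4],"twist":[0,0,0]}]' 1
python3 - <<'E'
from h import *
goto(613.5,-214,280,0.017)
s=r.sense();P,Q=s["tcp_pos"],s["eef_rot"];g=save("wrist","pics/w10.png")
h=cv2.cvtColor(g["frame"],cv2.COLOR_RGB2HSV);m=cv2.morphologyEx(cv2.inRange(h,(18,120,60),(36,255,255)),cv2.MORPH_OPEN,np.ones((5,5)))
n,l,st,c=cv2.connectedComponentsWithStats(m)
for i in range(1,n):
    if st[i,4]>100: print(st[i],onz(wray(g,P,Q,*c[i]),55).round(),Q)
# box rim: scan grey profiles along image rows/cols through the box centre line at z=102
G=cv2.cvtColor(g["frame"],cv2.COLOR_RGB2GRAY).astype(int);H=np.array(g["hand_eye"]);M=Ro.from_quat(Q).as_matrix()
def wproj(X):
    d=H[:3,:3].T@(M.T@(np.array(X)-P)-H[:3,3]);th=np.arctan2(np.hypot(*d[:2]),d[2]);return np.array([g["cx"],g["cy"]])+g["fx"]*th*d[:2]/np.hypot(*d[:2])
def prof(A,B):
    out=[]
    for t in np.linspace(0,1,31):
        u,v=wproj(np.array(A)+t*(np.array(B)-A));out.append(G[int(round(v)),int(round(u))] if 0<=v<384 and 0<=u<512 else -1)
    return out
for y in(360,430):
    print("L",y,prof((430,y,102),(460,y,102)));print("R",y,prof((590,y,102),(620,y,102)))
for x in(480,560):
    print("F",x,prof((x,290,102),(x,320,102)));print("B",x,prof((x,475,102),(x,505,102)))
E
```

```text
clock: 22.9
tcp_pos: [523.7, 392.4, 44.0]
eef_rot: [0.702, 0.713, 0.0, -0.0]
ft_force: [-0.3, 0.2, -0.4]
opening: 60.1
grasp_force: 0.0
clock: 23.6
tcp_pos: [528.5, 395.6, 255.6]
eef_rot: [0.701, 0.713, 0.009, 0.002]
ft_force: [-0.0, 0.9, 0.9]
opening: 59.9
grasp_force: 0.0
clock: 24.1
tcp_pos: [523.9, 332.3, 323.0]
eef_rot: [0.702, 0.713, -0.001, -0.0]
ft_force: [-0.5, -0.4, -0.1]
opening: 85.2
grasp_force: 0.0
pos [523.9 332.3 323. ] yaw 1.587 xyz [-2.738  0.405  0.216] twist [-1.000e-03  2.000e-03  1.998e+00] j [0.49 0.24 1.57 0.   1.33 0.48] t 24.1
[ 248   87   28   50 1345] [524. 395.  55.] [ 7.01508970e-01  7.12660089e-01 -7.67951602e-04 -4.15865212e-04]
[413 245  29  51 340] [823. 143.  55.] [ 7.01508970e-01  7.12660089e-01 -7.67951602e-04 -4.15865212e-04]
[200 265  24  27 388] [444. 136.  55.] [ 7.01508970e-01  7.12660089e-01 -7.67951602e-04 -4.15865212e-04]
L 360 [np.int64(191), np.int64(188), np.int64(187), np.int64(191), np.int64(191), np.int64(199), np.int64(194), np.int64(188), np.int64(190), np.int64(190), np.int64(194), np.int64(197), np.int64(194), np.int64(191), np.i
[... 2727 characters left out ...]
.int64(159), np.int64(159), np.int64(190), np.int64(146), np.int64(76), np.int64(76), np.int64(67), np.int64(70), np.int64(73), np.int64(70), np.int64(70), np.int64(72), np.int64(70), np.int64(68), np.int64(71), np.int64(71), np.int64(70), np.int64(66)]
B 560 [np.int64(90), np.int64(90), np.int64(89), np.int64(89), np.int64(88), np.int64(87), np.int64(87), np.int64(89), np.int64(89), np.int64(80), np.int64(118), np.int64(172), np.int64(172), np.int64(158), np.int64(97), np.int64(87), np.int64(94), np.int64(95), np.int64(95), np.int64(101), np.int64(101), np.int64(94), np.int64(88), np.int64(88), np.int64(91), np.int64(88), np.int64(88), np.int64(89), np.int64(90), np.int64(90), np.int64(90)]
```

The box's inner edges give a centre of (523.5, 395.5) and yaw of about 0.02, unmoved. The tape stands at (524, 395) inside. I'll go back for the tray.

```bash
python3 -m pendant '[{"xyz":[-1,0.15,0.05],"twist":[0,0,0]},{"xyz":[-1,0.15,0.05],"twist":[0,0,0]},{"xyz":[-1,0.15,0.05],"twist":[0,0,0]},{"xyz":[-1,0.15,0.05],"twist":[0,0,0]},{"xyz":[-1,0.15,0.05],"twist":[0,0,0]}]' > /dev/null
python3 -m pendant '[{"xyz":[-1,0.15,0.05],"twist":[0,0,1]},{"xyz":[-1,0.15,0.05],"twist":[0,0,1]},{"xyz":[-1,0.15,0.05],"twist":[0,0,1]},{"xyz":[-1,0.15,0.05],"twist":[0,0,1]},{"xyz":[-1,0.15,0.05],"twist":[0,0,1]},{"xyz":[-1,0.15,0.05],"twist":[0,0,1]}]' >/dev/null
python3 -c "
from h import *
goto(613.5,-214,260,0.017)"
```

```text
pos [590.5 -67.5 301.7] yaw 0.795 xyz [-0.442  0.596  0.207] twist [-0.003  0.004  0.991] j [-0.19  0.21  1.65  0.    1.28  0.59] t 25.25
```

```bash
python3 -m pendant '[{"xyz":[-0.44,0.595,0.2],"twist":[0,0,0.99]},{"xyz":[-0.44,0.595,0.2],"twist":[0,0,0.99]},{"xyz":[-0.44,0.595,0.2],"twist":[0,0,0.99]},{"xyz":[-0.44,0.595,0.2],"twist":[0,0,0.99]},{"xyz":[-0.44,0.595,0.2],"twist":[0,0,0.99]},{"xyz":[-0.44,0.595,0.2],"twist":[0,0,0.99]},{"xyz":[-0.44,0.595,0.2],"twist":[0,0,0.99]},{"xyz":[-0.44,0.595,0.2],"twist":[0,0,0.99]}]' >/dev/null
python3 - <<'E'
from h import *
s=r.sense();P,Q=s["tcp_pos"],s["eef_rot"];g=save("wrist","pics/w11.png")
h=cv2.cvtColor(g["frame"],cv2.COLOR_RGB2HSV);m=cv2.inRange(h,(4,90,60),(17,255,255));m[:, :200]=0;m[:,320:]=0
n,l,st,c=cv2.connectedComponentsWithStats(m)
for i in range(1,n):
    if st[i,4]>300:
        pts=np.argwhere(l==i)[:,::-1].astype(float);q=pts.mean(0);d=np.linalg.svd(pts-q,full_matrices=0)[2][0];t=(pts-q)@d
        print(st[i],[onz(wray(g,P,Q,*(q+d*k)),81).round(1) for k in (t.min(),0,t.max())])
goto(613.3,-213.5,78,0.017)
E
```

```text
[ 257  121   12  108 1178] [array([ 672.9, -213.1,   81. ]), array([ 617.1, -213.9,   81. ]), array([ 553. , -214.9,   81. ])]
pos [ 615.2 -211.7  263.8] yaw 0.026 xyz [-0.01   0.009  0.929] twist [-0.     0.     0.012] j [-0.4   0.35  1.56  0.    1.24  1.15] t 26.1
```

```bash
python3 -m pendant '[{"xyz":[-0.008,0.008,0.05],"twist":[0,0,0.01]},{"xyz":[-0.008,0.008,0.2],"twist":[0,0,0.01]},{"xyz":[-0.008,0.008,0.4],"twist":[0,0,0.01]},{"xyz":[-0.008,0.008,0.58],"twist":[0,0,0.01]},{"xyz":[-0.008,0.008,0.72],"twist":[0,0,0.01]},{"xyz":[-0.008,0.008,0.78],"twist":[0,0,0.01]},{"xyz":[-0.008,0.008,0.78],"twist":[0,0,0.01]},{"xyz":[-0.008,0.008,0.78],"twist":[0,0,0.01]},{"xyz":[-0.008,0.008,0.78],"twist":[0,0,0.01]}]'
python3 -c "
from h import *
goto(613.0,-213.5,78,0.017)"
```

```text
clock: 27.0
tcp_pos: [615.2, -215.0, 110.5]
eef_rot: [1.0, 0.008, 0.002, 0.001]
ft_force: [0.4, 0.3, 0.2]
opening: 85.6
grasp_force: 0.0
pos [ 615.2 -215.   110.5] yaw 0.016 xyz [-0.012 -0.008  0.162] twist [ 0.002 -0.005 -0.001] j [-0.4   0.51  1.66 -0.    0.97  1.15] t 27.0
```

```bash
python3 -m pendant '[{"xyz":[-0.01,-0.006,0.06],"twist":[0,0,0]},{"xyz":[-0.01,-0.006,0.12],"twist":[0,0,0]},{"xyz":[-0.01,-0.006,0.15],"twist":[0,0,0]},{"xyz":[-0.01,-0.006,0.16],"twist":[0,0,0]},{"xyz":[-0.01,-0.006,0.16],"twist":[0,0,0]},{"xyz":[-0.01,-0.006,0.16],"twist":[0,0,0]}]'
python3 -m pendant '[{"xyz":[0,0,0],"twist":[0,0,0]},{"xyz":[0,0,0],"twist":[0,0,0]},{"xyz":[0,0,0],"twist":[0,0,0]},{"xyz":[0,0,0],"twist":[0,0,0]},{"xyz":[0,0,0],"twist":[0,0,0]},{"xyz":[0,0,0],"twist":[0,0,0]},{"xyz":[0,0,0],"twist":[0,0,0]},{"xyz":[0,0,0],"twist":[0,0,0]},{"xyz":[0,0,0],"twist":[0,0,0]},{"xyz":[0,0,0],"twist":[0,0,0]}]' -1 80
python3 -m pendant '[{"xyz":[0,0,-0.02],"twist":[0,0,0]},{"xyz":[0,0,-0.05],"twist":[0,0,0]},{"xyz":[0,0,-0.1],"twist":[0,0,0]},{"xyz":[0,0,-0.17],"twist":[0,0,0]},{"xyz":[0,0,-0.25],"twist":[0,0,0]},{"xyz":[0,0,-0.35],"twist":[0,0,0]},{"xyz":[0,0,-0.45],"twist":[0,0,0]},{"xyz":[0,0,-0.56],"twist":[0,0,0]},{"xyz":[0,0,-0.68],"twist":[0,0,0]},{"xyz":[0,0,-0.8],"twist":[0,0,0]},{"xyz":[0,0,-0.9],"twist":[0,0,0]},{"xyz":[0,0,-0.96],"twist":[0,0,0]},{"xyz":[0,0,-1],"twist":[0,0,0]},{"xyz":[0,0,-1],"twist":[0,0,0]}]'
python3 -c "
from h import *
goto(523.5,395.5,280,0.019)"
```

```text
clock: 27.6
tcp_pos: [611.7, -213.2, 76.1]
eef_rot: [1.0, 0.008, 0.0, 0.0]
ft_force: [0.6, -0.2, 0.1]
opening: 85.5
grasp_force: 0.0
clock: 28.6
tcp_pos: [611.7, -213.2, 76.4]
eef_rot: [1.0, 0.008, 0.0, 0.0]
ft_force: [-0.7, -0.1, 1.7]
opening: 10.7
grasp_force: 78.4
clock: 30.0
tcp_pos: [612.1, -213.4, 277.7]
eef_rot: [1.0, 0.008, 0.001, 0.001]
ft_force: [0.5, -0.9, -4.7]
opening: 10.2
grasp_force: 78.1
pos [ 612.1 -213.4  277.7] yaw 0.016 xyz [-0.395 -3.051 -0.016] twist [ 0.001 -0.003 -0.004] j [-0.4   0.33  1.55 -0.    1.26  1.15] t 30.0
```

```bash
python3 -m pendant '[{"xyz":[0,-0.03,-0.02],"twist":[0,0,0]},{"xyz":[-0.01,-0.09,-0.04],"twist":[0,0,0]},{"xyz":[-0.02,-0.18,-0.06],"twist":[0,0,0]},{"xyz":[-0.04,-0.3,-0.08],"twist":[0,0,0]},{"xyz":[-0.06,-0.44,-0.1],"twist":[0,0,0]},{"xyz":[-0.08,-0.58,-0.1],"twist":[0,0,0]},{"xyz":[-0.1,-0.72,-0.1],"twist":[0,0,0]},{"xyz":[-0.12,-0.86,-0.1],"twist":[0,0,0]},{"xyz":[-0.14,-1,-0.1],"twist":[0,0,0]}]' >/dev/null
python3 -m pendant '[{"xyz":[-0.02,-0.14,0],"twist":[0,0,0]},{"xyz":[-0.04,-0.28,0],"twist":[0,0,0]},{"xyz":[-0.06,-0.42,0],"twist":[0,0,0]},{"xyz":[-0.08,-0.56,0],"twist":[0,0,0]},{"xyz":[-0.1,-0.7,0],"twist":[0,0,0]},{"xyz":[-0.12,-0.85,0],"twist":[0,0,0]},{"xyz":[-0.14,-1,0],"twist":[0,0,0]}]' >/dev/null
python3 -m pendant '[{"xyz":[-0.02,-0.14,0],"twist":[0,0,0]},{"xyz":[-0.04,-0.28,0],"twist":[0,0,0]},{"xyz":[-0.06,-0.42,0],"twist":[0,0,0]},{"xyz":[-0.08,-0.56,0],"twist":[0,0,0]},{"xyz":[-0.1,-0.7,0],"twist":[0,0,0]},{"xyz":[-0.11,-0.82,0],"twist":[0,0,0]},{"xyz":[-0.12,-0.92,0],"twist":[0,0,0]},{"xyz":[-0.12,-0.98,0],"twist":[0,0,0]},{"xyz":[-0.12,-1,0],"twist":[0,0,0]},{"xyz":[-0.12,-1,0],"twist":[0,0,0]},{"xyz":[-0.12,-1,0],"twist":[0,0,0]}]'
python3 - <<'E'
from h import *
goto(522.3,395.5,175,0.019)
s=r.sense();P,Q=s["tcp_pos"],s["eef_rot"];g=save("wrist","pics/w12.png");z=P[2]+3
h=cv2.cvtColor(g["frame"],cv2.COLOR_RGB2HSV);m=cv2.inRange(h,(4,90,60),(17,255,255));m[:, :200]=0;m[:,320:]=0
n,l,st,c=cv2.connectedComponentsWithStats(m)
for i in range(1,n):
    if st[i,4]>300:
        pts=np.argwhere(l==i)[:,::-1].astype(float);q=pts.mean(0);d=np.linalg.svd(pts-q,full_matrices=0)[2][0];t=(pts-q)@d
        print(st[i],[onz(wray(g,P,Q,*(q+d*k)),z).round(1) for k in (t.min(),0,t.max())])
E
```

```text
clock: 32.7
tcp_pos: [522.3, 384.6, 295.9]
eef_rot: [1.0, 0.008, -0.0, 0.001]
ft_force: [0.3, -0.1, -4.1]
opening: 10.7
grasp_force: 78.1
pos [522.3 384.6 295.9] yaw 0.015 xyz [ 0.001 -0.055  0.605] twist [ 0.001  0.    -0.005] j [ 0.57  0.32  1.53 -0.    1.3   2.12] t 32.7
[ 213    0   82   30 1099] [array([645.7, 404.9, 298.9]), array([642.1, 385. , 298.9]), array([640.7, 373.1, 298.9])]
[ 246  147   30  196 4832] [array([584.6, 384.9, 298.9]), array([543. , 384.2, 298.9]), array([474.4, 383.1, 298.9])]
```

```bash
python3 -m pendant '[{"xyz":[0,-0.03,0],"twist":[0,0,-0.005]},{"xyz":[0,-0.055,0.05],"twist":[0,0,-0.005]},{"xyz":[0,-0.055,0.12],"twist":[0,0,-0.005]},{"xyz":[0,-0.055,0.22],"twist":[0,0,-0.005]},{"xyz":[0,-0.055,0.34],"twist":[0,0,-0.005]},{"xyz":[0,-0.055,0.44],"twist":[0,0,-0.005]},{"xyz":[0,-0.055,0.5],"twist":[0,0,-0.005]},{"xyz":[0,-0.055,0.53],"twist":[0,0,-0.005]},{"xyz":[0,-0.055,0.53],"twist":[0,0,-0.005]},{"xyz":[0,-0.055,0.53],"twist":[0,0,-0.005]}]'
python3 -c "
from h import *
goto(522.3,395.5,151.4,0.019)"
```

```text
clock: 33.75
tcp_pos: [522.6, 396.9, 190.9]
eef_rot: [1.0, 0.01, 0.001, -0.0]
ft_force: [-0.0, -0.3, -4.2]
opening: 10.7
grasp_force: 78.1
pos [522.6 396.9 190.9] yaw 0.02 xyz [-0.002  0.007  0.198] twist [-0.001 -0.002  0.001] j [ 0.58  0.42  1.6  -0.    1.11  2.13] t 33.75
```

```bash
python3 -m pendant '[{"xyz":[0,0.005,0.03],"twist":[0,0,0]},{"xyz":[0,0.005,0.06],"twist":[0,0,0]},{"xyz":[0,0.005,0.09],"twist":[0,0,0]},{"xyz":[0,0.005,0.115],"twist":[0,0,0]},{"xyz":[0,0.005,0.135],"twist":[0,0,0]},{"xyz":[0,0.005,0.15],"twist":[0,0,0]},{"xyz":[0,0.005,0.16],"twist":[0,0,0]},{"xyz":[0,0.005,0.17],"twist":[0,0,0]},{"xyz":[0,0.005,0.175],"twist":[0,0,0]},{"xyz":[0,0.005,0.175],"twist":[0,0,0]}]'
python3 -m pendant '[{"xyz":[0,0,0.005],"twist":[0,0,0]},{"xyz":[0,0,0.01],"twist":[0,0,0]},{"xyz":[0,0,0.014],"twist":[0,0,0]},{"xyz":[0,0,0.014],"twist":[0,0,0]}]'
python3 -c "
from h import *
goto(522.3,395.5,151.4,0.019)"
```

```text
clock: 34.75
tcp_pos: [521.9, 395.5, 155.0]
eef_rot: [1.0, 0.01, -0.0, 0.0]
ft_force: [-0.7, 0.4, -4.8]
opening: 10.6
grasp_force: 78.1
clock: 35.15
tcp_pos: [521.9, 395.5, 152.1]
eef_rot: [1.0, 0.01, -0.0, 0.0]
ft_force: [-0.3, 0.4, -4.1]
opening: 10.5
grasp_force: 78.1
pos [521.9 395.5 152.1] yaw 0.02 xyz [ 0.002 -0.     0.004] twist [0.    0.    0.001] j [0.58 0.46 1.63 0.   1.05 2.13] t 35.15
```

```bash
python3 -m pendant '[{"xyz":[0,0,0.003],"twist":[0,0,0]},{"xyz":[0,0,0.006],"twist":[0,0,0]},{"xyz":[0,0,0.007],"twist":[0,0,0]},{"xyz":[0,0,0.007],"twist":[0,0,0]},{"xyz":[0,0,0.007],"twist":[0,0,0]}]'
```

```text
clock: 35.65
tcp_pos: [522.0, 395.6, 151.2]
eef_rot: [1.0, 0.01, 0.0, -0.0]
ft_force: [-0.4, -0.6, -2.4]
opening: 10.6
grasp_force: 78.5
```

```bash
python3 -m pendant '[{"xyz":[0,0,0.004],"twist":[0,0,0]},{"xyz":[0,0,0.004],"twist":[0,0,0]},{"xyz":[0,0,0.004],"twist":[0,0,0]}]'
```

```text
clock: 35.95
tcp_pos: [522.0, 395.6, 151.2]
eef_rot: [1.0, 0.01, 0.0, -0.0]
ft_force: [-3.1, -3.1, 4.4]
opening: 10.9
grasp_force: 79.4
```

The tray is seated at the expected height, with the load now reversed. I'll release, retreat and check.

```bash
python3 -m pendant '[{"xyz":[0,0,0],"twist":[0,0,0]},{"xyz":[0,0,0],"twist":[0,0,0]},{"xyz":[0,0,0],"twist":[0,0,0]},{"xyz":[0,0,0],"twist":[0,0,0]},{"xyz":[0,0,0],"twist":[0,0,0]},{"xyz":[0,0,0],"twist":[0,0,0]},{"xyz":[0,0,0],"twist":[0,0,0]},{"xyz":[0,0,0],"twist":[0,0,0]}]' 1 40 | head -2
python3 -m pendant '[{"xyz":[0,0,-0.05],"twist":[0,0,0]},{"xyz":[0,0,-0.15],"twist":[0,0,0]},{"xyz":[0,0,-0.3],"twist":[0,0,0]},{"xyz":[0,0,-0.5],"twist":[0,0,0]},{"xyz":[0,0,-0.6],"twist":[0,0,0]},{"xyz":[0,0,-0.6],"twist":[0,0,0]},{"xyz":[0,0,-0.6],"twist":[0,0,0]},{"xyz":[0,0,-0.6],"twist":[0,0,0]}]'
python3 - <<'E'
from h import *
s=r.sense();P,Q=s["tcp_pos"],s["eef_rot"];g=save("wrist","pics/w13.png");gs=save("scene","pics/s13.png")
def bar(f,x,y,X,Y):
    m=cv2.inRange(cv2.cvtColor(f,cv2.COLOR_RGB2HSV),(4,90,60),(17,255,255));k=np.zeros_like(m);k[y:Y,x:X]=m[y:Y,x:X]
    n,l,st,c=cv2.connectedComponentsWithStats(k);i=1+np.argmax(st[1:,4]);pts=np.argwhere(l==i)[:,::-1].astype(float);q=pts.mean(0);d=np.linalg.svd(pts-q,full_matrices=0)[2][0];t=(pts-q)@d
    return [q+d*t.min(),q,q+d*t.max()]
A=bar(g["frame"],200,30,320,384);print([onz(wray(g,P,Q,*a),156).round(1) for a in A])
for f in("pics/scene0.png","pics/s13.png"): print(f,np.round(bar(load(f)["frame"],160,240,230,290),1).tolist())
# flange + contents compared with the picture w3 (first look, nearly same pose)
for f in("pics/w3.png","pics/w13.png"):
    F=load(f)["frame"];m=cv2.inRange(cv2.cvtColor(F,cv2.COLOR_RGB2HSV),(18,120,60),(36,255,255));m[:,:185]=0;m[:,250:]=0
    n,l,st,c=cv2.connectedComponentsWithStats(m);i=1+np.argmax(st[1:,4]);print(f,st[i],c[i])
a=load("pics/scene0.png")["frame"].astype(int);d=(np.abs(a-gs["frame"]).sum(2)>120)
print("diff box region",d[240:335,148:246].sum(),"jar",d[185:212,190:215].sum(),"holesaw",d[155:180,316:338].sum(),"spanner",d[245:280,280:315].sum())
E
```

```text
clock: 36.75
tcp_pos: [521.9, 395.5, 150.0]
clock: 37.55
tcp_pos: [521.0, 394.9, 268.3]
eef_rot: [1.0, 0.01, -0.001, 0.001]
ft_force: [0.1, 1.2, 1.5]
opening: 85.1
grasp_force: 0.0
[array([584.2, 396.2, 156. ]), array([529.3, 395. , 156. ]), array([463.3, 393.6, 156. ])]
pics/scene0.png [[173.5, 258.2], [194.8, 266.7], [215.9, 275.2]]
pics/s13.png [[173.6, 258.1], [194.7, 266.6], [215.4, 274.9]]
pics/w3.png [ 207  165   27   54 1326] [220.24509804 191.83936652]
pics/w13.png [ 208  160   26   54 1264] [220.40189873 186.96044304]
diff box region 1013 jar 316 holesaw 0 spanner 0
```

The bar is back within 0.5 px of its original place in the scene view, so the tray is seated level, and the screwdriver is where it was. Handing in.

```bash
python3 -c "
from cell import r
print(r.job_done())"
```

```text
the job is handed in; nothing more can be done
None
```

I set the large yellow tape measure down in the toolbox and put the tray back on top, then handed the job in at about 38 s. The tray's bar is back within 0.5 px of its starting place in the scene view; `job_done()` returned no verdict, and I didn't re-check the black roll after seating the tray.

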